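Fit the casting flasks over the wax trees

TASK

Get the four steel casting flasks ready for the plaster: put each one over the wax tree on the rubber base of its own diameter, and of the two wide flasks put the taller over the taller tree. Each must stand upright and right down on the floor of its base, inside the rim. The wax is brittle: lower the flasks, never drop one, and do not knock the trees.

Things in the scene. Friction and masses are not known exactly. Their poses are not given: they have to be found in the camera images.
- flask_wide_tall_mid (a point): Centre (half-way up, on the axis) of the tall wide casting flask: a loose steel tube, open at both ends, upright on the worktop, outside diameter 62 mm, height 90 mm, wall 2 mm, about 300 g; z is the tube's axis, upward. Grip it near the top. (Keep the arm clear of the tall dark pipe fixed on the right, its axis at x 0.43, y -0.52 m: 190 mm across from 0.2 m up to 1.7 m.)
- tree_wide_tall: Target of the tall wide flask: a green wax tree, upright, 38 mm across, on a round dark rubber base 94 mm across; both fixed. Origin: centre of the base's underside, on the worktop; z up. Tree top 76 mm above the origin. The flask stands round the tree on the base's flat floor, 6 mm up, inside a rim 20 mm high whose inside tapers from 84 mm across at the top to 69 mm at the floor.
- flask_wide_short_mid (a point): Centre (half-way up, on the axis) of the short wide casting flask: a loose steel tube, open at both ends, upright on the worktop, outside diameter 62 mm, height 60 mm, wall 2 mm, about 210 g; z is the tube's axis, upward. Grip it near the top.
- tree_wide_short: Target of the short wide flask: a green wax tree, upright, 38 mm across, on a round dark rubber base 94 mm across; both fixed. Origin: centre of the base's underside, on the worktop; z up. Tree top 46 mm above the origin. The flask stands round the tree on the base's flat floor, 6 mm up, inside a rim 20 mm high whose inside tapers from 84 mm across at the top to 69 mm at the floor.
- flask_middle_mid (a point): Centre (half-way up, on the axis) of the middle-sized casting flask: a loose steel tube, open at both ends, upright on the worktop, outside diameter 49 mm, height 75 mm, wall 2 mm, about 190 g; z is the tube's axis, upward. Grip it near the top.
- tree_middle: Target of the middle-sized flask: a green wax tree, upright, 26 mm across, on a round dark rubber base 81 mm across; both fixed. Origin: centre of the base's underside, on the worktop; z up. Tree top 61 mm above the origin. The flask stands round the tree on the base's flat floor, 6 mm up, inside a rim 20 mm high whose inside tapers from 71 mm across at the top to 56 mm at the floor.
- flask_narrow_mid (a point): Centre (half-way up, on the axis) of the narrow casting flask: a loose steel tube, open at both ends, upright on the worktop, outside diameter 36 mm, height 60 mm, wall 2 mm, about 100 g; z is the tube's axis, upward. Grip it near the top.
- tree_narrow: Target of the narrow flask: a green wax tree, upright, 13 mm across, on a round dark rubber base 68 mm across; both fixed. Origin: centre of the base's underside, on the worktop; z up. Tree top 46 mm above the origin. The flask stands round the tree on the base's flat floor, 6 mm up, inside a rim 20 mm high whose inside tapers from 58 mm across at the top to 43 mm at the floor.

How it is judged:
At the end, for the whole second after the job is handed in: Each flask stands on its own base: axis within 8 mm of the tree's origin, within 0.05 rad of upright, its foot within 3 mm of the base's floor, at rest (under 10 mm/s) (horizontal distance between flask_wide_tall_mid and tree_wide_tall below 0.008 m and angle between each of flask_wide_tall_mid, flask_wide_short_mid, flask_middle_mid, flask_narrow_mid's own z axis and vertical below 0.05 rad and z of flask_wide_tall_mid in the frame of tree_wide_tall between 0.048 and 0.054 m and linear speed of each of flask_wide_tall, flask_wide_short, flask_middle, flask_narrow below 0.01 m/s and horizontal distance between flask_wide_short_mid and tree_wide_short below 0.008 m and z of flask_wide_short_mid in the frame of tree_wide_short between 0.033 and 0.039 m and horizontal distance between flask_middle_mid and tree_middle below 0.008 m and z of flask_middle_mid in the frame of tree_middle between 0.0405 and 0.0465 m and horizontal distance between flask_narrow_mid and tree_narrow below 0.008 m and z of flask_narrow_mid in the frame of tree_narrow between 0.033 and 0.039 m); the robot touches nothing.
It fails at once if A wax tree is knocked or pressed with more than 15 N (contact force between anything else and tree_wide_tall above 15 N or contact force between anything else and tree_wide_short above 15 N or contact force between anything else and tree_middle above 15 N or contact force between anything else and tree_narrow above 15 N).
It fails at once if A flask is dropped or falls over: it moves at more than 0.5 m/s with no finger touching it (a fall of about 13 mm) ((linear speed of flask_wide_tall above 0.5 m/s and contact force between the fingers and flask_wide_tall below 0.05 N) or (linear speed of flask_wide_short above 0.5 m/s and contact force between the fingers and flask_wide_short below 0.05 N) or (linear speed of flask_middle above 0.5 m/s and contact force between the fingers and flask_middle below 0.05 N) or (linear speed of flask_narrow above 0.5 m/s and contact force between the fingers and flask_narrow below 0.05 N)).
It also fails if it takes over 96 s, if anything falls off the work surface, if the arm or the gripper's body presses on something with over 40 N, if the wrist force passes 120 N, or if a joint passes its speed limit or range.

ROBOT

A 7-joint arm with a two-finger parallel gripper is mounted at the origin on a cart in front of the work surface, level with it; the furniture and walls round the work are solid. World frame = base frame: x ahead of the robot, y to its left, z up, the work surface at z = 0. Lengths are in m, angles in rad, forces in N, time in s.
With the tool pointing down it reaches from about 0.4 to 0.85 m from the base axis. Payload 10.4 kg.
Tool frame: the origin (TCP) lies midway between the tips of the shut fingers; the grasp point (between the pads) lies 19 mm behind it (r.tcp_to_grasp is the z of the grasp point in the tool frame, in m); z points along the fingers, x is the direction in which the jaws open and shut, and the axes are right-handed (so a half turn about z gives the same grasp; the last joint's range is limited). The gripper opens to 87 mm and grips with 3 to 60 N. Pads are 19 mm wide; open, the fingers measure 117 mm over their backs; the gripper's body (75 mm by 190 mm) begins 51 mm behind the grasp point.
Start: joints at [1.279, 0.332, -0.065, 1.46, 0.022, 1.35, -0.088], TCP at [0.166, -0.603, 0.223] pointing down, gripper open.
Joint ranges: [-2.6, 2.6], [-0.5, 2.12], [-1.47, 1.34], [0.16, 2.42], [-1.27, 4.41], [0.06, 2.06], [-2.6, 2.6]. Speed limits (rad/s): [2.22, 2.22, 2.79, 2.79, 3.14, 3.14, 3.14].

INTERFACE

Orientations are given as a unit quaternion [x, y, z, w].
In Python, from bench import r, camera, close_job gives the robot as it stands. The module is installed in compiled form; this text tells all that it offers.
- The arm moves only by the shell command python3 -m crank 'ROWS' [FORCE]. ROWS is JSON, a list of rows, each an object of numbers: "x", "y", "z": the shift along the tool's x, y, z scaled (see below); "ax", "ay", "az": the turn, a rotation vector about the tool's x, y, z scaled (see below); "claw": the closure, from -1 (fully open) to 1 (shut), so that 0 is half open. A call has exactly 5 rows; each row is the pose to reach, as a shift and turn from the pose commanded when the call began, along the tool's axes at that moment; what a row does not reach only later rows make up. The controller multiplies each number of a shift by 1 m and each number of a turn by 2 rad. A row lasts 1/12 s, in which the tool goes at most 41.7 mm and 7.16 degrees, less where a joint would pass 70% of its speed; a pose out of reach is approached as far as the arm can. A call with a number of a shift or a turn outside -1 to 1 is refused whole. A call with a gripper value outside its range is refused whole. The fingers move at their own pace and stop on an object; FORCE is the grip in N (left out, the last holds). Time passes only in rows, so rows that repeat a pose let the fingers close, or fill a call up. It gives the time, the measured TCP pose, the force and the opening at its end, in the units of the state.
- r.read_state(): the state, without advancing time (a new reading comes with each control period).
- camera(name): name is "scene" or "top"; returns a dict with "color" (420x560x3 uint8, blue, green, red), "fx", "fy", "cx", "cy" (pixels), "eye" and "orientation" of the camera in the world. Camera axes: x right, y down, z forward; pixel columns grow to the right and rows downward; lengths in m; the calibration is good to about 2 mm. A picture is of the moment at which its call begins. There is no depth.
- close_job(): hands the job in, once; it reports no verdict.
The state is a dict: "time": time; "joint_positions": joint angles; "joint_vel": joint speeds; "joint_torque": joint torques, N m; "ee_pos": TCP position; "eef_rot": TCP orientation; "ft_force": force on the tool from outside, world axes, zero at the start; "torque": the same for the moment, N m; "width": finger opening in m.
Only numpy, scipy, OpenCV 4.12 (cv2) and the standard library are available. Lean on these libraries where they do the work, as an engineer would, in place of code of your own. Each camera call takes 0.05 s, during which the arm holds its last target. There are 200 camera calls.

## Working session

There is one attempt and no reset: what is moved stays moved. The work goes in short steps, Python scripts to look and compute and a shell command to move; the robot and the scene stay as the last step left them, time stands still between calls to the robot, and variables do not carry over. Pictures are saved under pics/ and viewed, about 12 in all and at most 16, crops included, and the job is handed in when it is done.

```bash
mkdir -p pics; python3 - <<'E'
from bench import r,camera
import cv2
s=r.read_state();print({k:s[k] for k in('time','ee_pos','eef_rot','width','ft_force')},r.tcp_to_grasp)
for n in('scene','top'):
    c=camera(n);cv2.imwrite(f'pics/{n}0.png',c['color']);print(n,c['fx'],c['fy'],c['cx'],c['cy'],c['eye'],c['orientation'])
E
```

```text
{'time': 0.0, 'ee_pos': array([ 0.16587878, -0.6021776 ,  0.22176521]), 'eef_rot': array([ 7.95485977e-01, -6.05971583e-01, -5.81826396e-04, -4.02935594e-04]), 'width': 0.08677607696001544, 'ft_force': array([ 0.05759925, -0.20344079,  0.2623617 ])} -0.0187
scene 509.81917482155114 509.81917482155114 284.4358206000046 211.4914470544342 [-0.05725586 -0.63332922  0.55803538] [ 0.80139554 -0.30600671  0.18137025 -0.48086372]
top 420.51445821576414 420.51445821576414 280.73129082960656 208.52026281409104 [0.38049577 0.05381365 0.92109471] [ 0.7091454  -0.70044235  0.05668675 -0.05727066]
```

View pics/scene0.png

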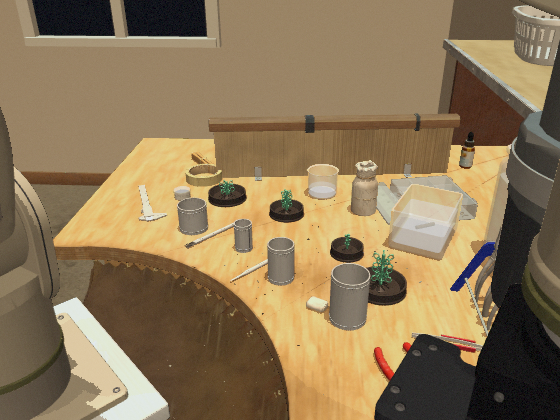

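View pics/top0.png

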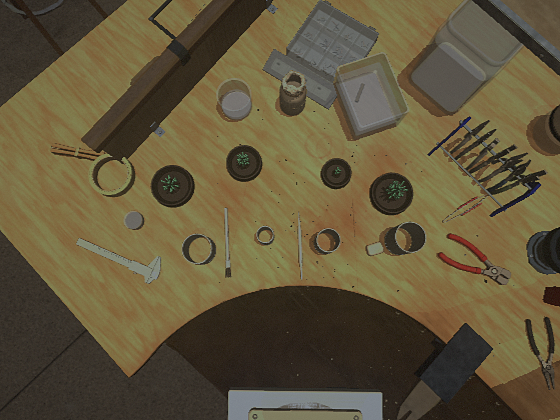

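The scene view shows the flasks at (192,216) short wide, (243,236) narrow, (281,261) middle and (349,297) tall. The bases in the top view are at (172,185) wide short, (244,163) middle, (336,173) narrow and (391,193) wide tall, with the flasks at (199,249), (264,236), (327,240) and (405,239).

```bash
cat > h.py <<'E'
import numpy as np,cv2
from scipy.spatial.transform import Rotation as R
from bench import r,camera
H=dict(tall=.09,short=.06,middle=.075,narrow=.06)
D=dict(tall=.062,short=.062,middle=.049,narrow=.036)
def ray(c,uv,z):
    d=R.from_quat(c['orientation']).apply([(uv[0]-c['cx'])/c['fx'],(uv[1]-c['cy'])/c['fy'],1])
    e=np.array(c['eye']);return e+d*(z-e[2])/d[2]
def proj(c,P):
    p=R.from_quat(c['orientation']).inv().apply(np.atleast_2d(P)-c['eye'])
    return np.c_[c['fx']*p[:,0]/p[:,2]+c['cx'],c['fy']*p[:,1]/p[:,2]+c['cy']]
def circ(c,xy,z,d,n=60):
    a=np.linspace(0,2*np.pi,n);return proj(c,np.c_[xy[0]+d/2*np.cos(a),xy[1]+d/2*np.sin(a),0*a+z])
def go(xy,z,yaw=None):
    "shift/turn in crank units, from the measured pose, to world target; yaw=world angle of tool x"
    s=r.read_state();q=R.from_quat(s['eef_rot']);M=q.as_matrix()
    print('shift',np.round(M.T@(np.array([*xy,z])-s['ee_pos']),4),end=' ')
    if yaw is not None:
        x=np.array([np.cos(yaw),np.sin(yaw),0]);
        if x@M[:,0]<0:x=-x
        T=np.c_[x,np.cross([0,0,-1],x),[0,0,-1]]
        print('turn/2',np.round((q.inv()*R.from_matrix(T)).as_rotvec()/2,4),end=' ')
    print('width',round(s['width'],4),'t',s['time'],'j',np.round(s['joint_positions'],2))
E
python3 - <<'E'
from h import *
c=camera('top');im=c['color'];g=cv2.cvtColor(im,cv2.COLOR_BGR2GRAY)
hsv=cv2.cvtColor(im,cv2.COLOR_BGR2HSV)
big=cv2.resize(im,None,fx=4,fy=4,interpolation=cv2.INTER_CUBIC);
bg=cv2.resize(g,None,fx=4,fy=4,interpolation=cv2.INTER_CUBIC)
F=dict(short=(199,249),narrow=(264,236),middle=(327,240),tall=(405,239))
B=dict(short=(172,185),middle=(244,163),narrow=(336,173),tall=(391,193))
DB=dict(tall=.094,short=.094,middle=.081,narrow=.068)
for k in F:
  for nm,uv,z,d in(('flask',F[k],H[k],D[k]),('base',B[k],.02,DB[k])):
    rp=c['fx']*d/2/(c['eye'][2]-z)*4
    w=int(rp*1.6);x0,y0=int(uv[0]*4)-w,int(uv[1]*4)-w
    cr=cv2.GaussianBlur(bg[y0:y0+2*w,x0:x0+2*w],(5,5),0)
    if nm=='base':
        m=(cr<60).astype(np.uint8)*255
        m=cv2.morphologyEx(m,cv2.MORPH_OPEN,np.ones((9,9)))
        cs=max(cv2.findContours(m,0,1)[0],key=cv2.contourArea);(a,b),rr=cv2.minEnclosingCircle(cs);e=cv2.fitEllipse(cs)
        alt=e
    h=cv2.HoughCircles(cr,cv2.HOUGH_GRADIENT,1,10,param1=80,param2=8,minRadius=int(rp*.93),maxRadius=int(rp*1.07)+1)
    h=h[0][:3]
    px=((h[0][0]+x0+.0)/4-.375,(h[0][1]+y0)/4-.375)
    P=ray(c,px,z);print(k,nm,np.round(P[:2],4),'rp',round(rp,1),'hough',np.round(h,1).tolist(), 'ell' if nm=='base' else '', (np.round(ray(c,((e[0][0]+x0)/4-.375,(e[0][1]+y0)/4-.375),.01)[:2],4),np.round(e[1],1)) if nm=='base' else '')
    cv2.polylines(big,[np.int32(4*circ(c,P,z,d)+1.5)],True,(0,255,255) if nm=='flask' else (255,255,0),1)
cv2.imwrite('pics/t1.png',big[520:1120,540:1340+440][:, :1240]if 0 else cv2.resize(big[560:1100,560:1760],(800,360)))
cv2.imwrite('pics/t2.png',big[560:1100,560:1160]);cv2.imwrite('pics/t3.png',big[560:1100,1160:1760])
E
```

```text
short flask [0.4353 0.2259] rp 60.6 hough [[88.5, 96.5, 57.79999923706055], [102.5, 100.5, 61.099998474121094], [112.5, 106.5, 58.5]]  
short base [0.5747 0.2942] rp 87.7 hough [[141.5, 144.5, 85.80000305175781], [135.5, 135.5, 85.69999694824219], [124.5, 127.5, 92.30000305175781]] ell (array([0.5766, 0.2958]), array([166.3, 171. ]))
narrow flask [0.4656 0.0881] rp 35.2 hough [[59.5, 52.5, 33.0], [50.5, 58.5, 35.20000076293945], [64.5, 64.5, 32.900001525878906]]  
narrow base [ 0.6067 -0.0641] rp 63.5 hough [[100.5, 104.5, 60.70000076293945], [105.5, 94.5, 60.70000076293945], [95.5, 94.5, 66.30000305175781]] ell (array([ 0.6099, -0.0656]), array([116.3, 122.7]))
middle flask [ 0.4556 -0.0411] rp 48.7 hough [[83.5, 77.5, 49.099998474121094], [56.5, 88.5, 49.099998474121094], [73.5, 79.5, 52.400001525878906]]  
middle base [0.628  0.1384] rp 75.6 hough [[120.5, 121.5, 73.80000305175781], [115.5, 112.5, 72.69999694824219], [109.5, 104.5, 77.0999984741211]] ell (array([0.6304, 0.1394]), array([140.8, 144.4]))
tall flask [ 0.4613 -0.2009] rp 62.7 hough [[120.5, 94.5, 59.5], [127.5, 85.5, 64.0999984741211], [65.5, 108.5, 58.5]]  
tall base [ 0.565  -0.1844] rp 87.7 hough [[140.5, 140.5, 87.9000015258789], [148.5, 132.5, 86.80000305175781], [142.5, 150.5, 92.19999694824219]] ell (array([ 0.5654, -0.1868]), array([165.8, 173.3]))
```

View pics/t2.png

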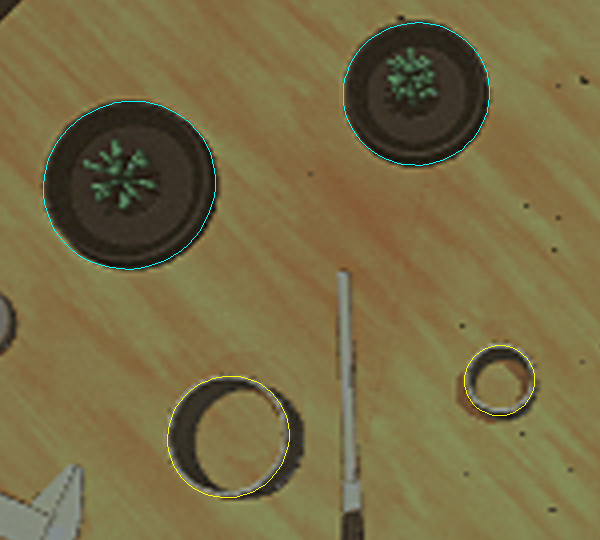

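View pics/t3.png

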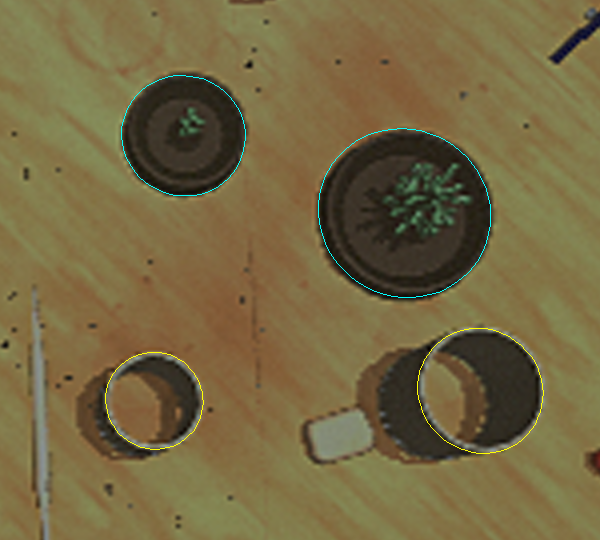

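The fits sit well on all the rims, so I have all eight positions. Next is the approach to the tall flask, going round the pipe.

```bash
cat >> h.py <<'E'
P=dict(Ftall=(.4613,-.2009),Fshort=(.4353,.2259),Fmid=(.4556,-.0411),Fnar=(.4656,.0881),
       Btall=(.565,-.185),Bshort=(.575,.294),Bmid=(.628,.1385),Bnar=(.6067,-.0645))
E
python3 -c "
from h import *
go((.22,-.42),.2218,np.radians(-62)); go((.36,-.22),.2218,np.radians(-30))"
```

```text
shift [-0.1614 -0.1006  0.0003] turn/2 [-0.      0.0005 -0.11  ] width 0.0868 t 0.15 j [ 1.28  0.33 -0.06  1.46  0.02  1.35 -0.09]
shift [-0.317  -0.2887  0.0005] turn/2 [-2.000e-04  5.000e-04 -3.892e-01] width 0.0868 t 0.15 j [ 1.28  0.33 -0.06  1.46  0.02  1.35 -0.09]
```

```bash
python3 -m crank '[{"x":-0.16,"y":-0.1,"az":-0.11,"claw":-1},{"x":-0.16,"y":-0.1,"az":-0.11,"claw":-1},{"x":-0.16,"y":-0.1,"az":-0.11,"claw":-1},{"x":-0.16,"y":-0.1,"az":-0.11,"claw":-1},{"x":-0.16,"y":-0.1,"az":-0.11,"claw":-1}]'
python3 -c "
from h import *
go((.36,-.22),.22,np.radians(-24)); go(P['Ftall'],.15,np.radians(-24))"
```

```text
shift [-0.317  -0.2887  0.0023] turn/2 [-2.000e-04  5.000e-04 -4.416e-01] width 0.0868 t 0.15 j [ 1.28  0.33 -0.06  1.46  0.02  1.35 -0.09]
shift [-0.3084 -0.3914  0.0723] turn/2 [-2.000e-04  5.000e-04 -4.416e-01] width 0.0868 t 0.15 j [ 1.28  0.33 -0.06  1.46  0.02  1.35 -0.09]schema error: expected keys x, y, z, ax, ay, az, claw
```

```bash
python3 -m crank '[{"x":-0.16,"y":-0.1,"z":0,"ax":0,"ay":0,"az":-0.11,"claw":-1},{"x":-0.16,"y":-0.1,"z":0,"ax":0,"ay":0,"az":-0.11,"claw":-1},{"x":-0.16,"y":-0.1,"z":0,"ax":0,"ay":0,"az":-0.11,"claw":-1},{"x":-0.16,"y":-0.1,"z":0,"ax":0,"ay":0,"az":-0.11,"claw":-1},{"x":-0.16,"y":-0.1,"z":0,"ax":0,"ay":0,"az":-0.11,"claw":-1}]'
python3 -c "
from h import *
go((.36,-.22),.22,np.radians(-24)); go(P['Ftall'],.15,np.radians(-24))"
```

```text
time: 0.57
ee_pos: [0.2214, -0.4177, 0.2224]
eef_rot: [0.858, -0.514, -0.0, -0.0]
ft_force: [0.3, -0.6, 0.0]
width: 0.0869
shift [-0.1088 -0.2156  0.0025] turn/2 [-2.0e-04  3.0e-04 -3.3e-01] width 0.0869 t 0.5667 j [ 1.19  0.01 -0.2   1.84  0.    1.3  -0.09]
shift [-0.0777 -0.3139  0.0725] turn/2 [-2.0e-04  3.0e-04 -3.3e-01] width 0.0869 t 0.5667 j [ 1.19  0.01 -0.2   1.84  0.    1.3  -0.09]
```

```bash
python3 -m crank '[{"x":-0.1,"y":-0.2,"z":0,"ax":0,"ay":0,"az":-0.3,"claw":-1},{"x":-0.1,"y":-0.2,"z":0,"ax":0,"ay":0,"az":-0.3,"claw":-1},{"x":-0.1,"y":-0.2,"z":0,"ax":0,"ay":0,"az":-0.3,"claw":-1},{"x":-0.1,"y":-0.2,"z":0,"ax":0,"ay":0,"az":-0.3,"claw":-1},{"x":-0.1,"y":-0.2,"z":0,"ax":0,"ay":0,"az":-0.3,"claw":-1}]'
python3 -c "
from h import *
go(P['Ftall'],.13,np.radians(-24))"
```

```text
time: 0.98
ee_pos: [0.3412, -0.2501, 0.2226]
eef_rot: [0.972, -0.236, 0.0, 0.0]
ft_force: [0.7, -0.2, -0.8]
width: 0.0873
shift [ 0.0842 -0.0988  0.0926] turn/2 [ 0.0003 -0.0001 -0.0284] width 0.0873 t 0.9833 j [ 0.98 -0.1  -0.42  1.93 -0.04  1.3   0.09]
```

```bash
python3 -m crank '[{"x":0.084,"y":-0.099,"z":0.07,"ax":0,"ay":0,"az":-0.028,"claw":-1},{"x":0.084,"y":-0.099,"z":0.09,"ax":0,"ay":0,"az":-0.028,"claw":-1},{"x":0.084,"y":-0.099,"z":0.09,"ax":0,"ay":0,"az":-0.028,"claw":-1},{"x":0.084,"y":-0.099,"z":0.09,"ax":0,"ay":0,"az":-0.028,"claw":-1},{"x":0.084,"y":-0.099,"z":0.09,"ax":0,"ay":0,"az":-0.028,"claw":-1}]'
python3 - <<'E'
from h import *
go(P['Ftall'],.059,np.radians(-24))
c=camera('scene');cv2.imwrite('pics/s2.png',c['color'])
E
```

```text
time: 1.4
ee_pos: [0.4628, -0.1989, 0.1283]
eef_rot: [0.978, -0.209, -0.002, -0.002]
ft_force: [-1.5, 0.7, 0.1]
width: 0.0874
shift [-0.0002  0.0027  0.0693] turn/2 [-0.0017  0.0025 -0.001 ] width 0.0874 t 1.4 j [ 0.82  0.19 -0.55  1.87  0.11  1.12 -0.19]
```

View pics/s2.png

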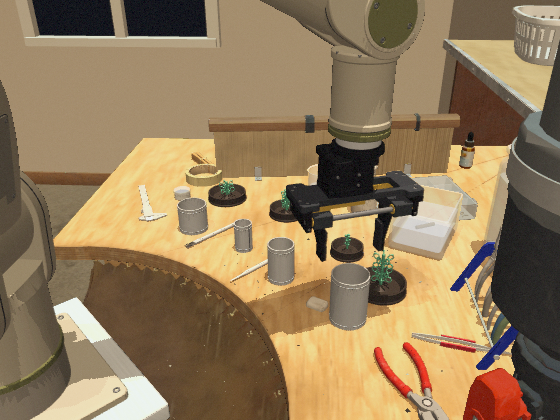

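The gripper straddles the tall flask at (349,297), with the fingertips near (322,255) and (381,247), so I'll descend and close.

```bash
python3 -m crank '[{"x":0,"y":0.002,"z":0.02,"ax":0,"ay":0,"az":0,"claw":-1},{"x":0,"y":0.002,"z":0.04,"ax":0,"ay":0,"az":0,"claw":-1},{"x":0,"y":0.002,"z":0.055,"ax":0,"ay":0,"az":0,"claw":-1},{"x":0,"y":0.002,"z":0.069,"ax":0,"ay":0,"az":0,"claw":-1},{"x":0,"y":0.002,"z":0.069,"ax":0,"ay":0,"az":0,"claw":-1}]'
python3 -m crank '[{"x":0,"y":0,"z":0,"ax":0,"ay":0,"az":0,"claw":0},{"x":0,"y":0,"z":0,"ax":0,"ay":0,"az":0,"claw":0.2},{"x":0,"y":0,"z":0,"ax":0,"ay":0,"az":0,"claw":0.3},{"x":0,"y":0,"z":0,"ax":0,"ay":0,"az":0,"claw":0.4},{"x":0,"y":0,"z":0,"ax":0,"ay":0,"az":0,"claw":0.5}]' 25
python3 -m crank '[{"x":0,"y":0,"z":0,"ax":0,"ay":0,"az":0,"claw":1},{"x":0,"y":0,"z":0,"ax":0,"ay":0,"az":0,"claw":1},{"x":0,"y":0,"z":0,"ax":0,"ay":0,"az":0,"claw":1},{"x":0,"y":0,"z":0,"ax":0,"ay":0,"az":0,"claw":1},{"x":0,"y":0,"z":0,"ax":0,"ay":0,"az":0,"claw":1}]' 25
python3 -m crank '[{"x":0,"y":0,"z":-0.02,"ax":0,"ay":0,"az":0,"claw":1},{"x":0,"y":0,"z":-0.04,"ax":0,"ay":0,"az":0,"claw":1},{"x":0,"y":0,"z":-0.07,"ax":0,"ay":0,"az":0,"claw":1},{"x":0,"y":0,"z":-0.1,"ax":0,"ay":0,"az":0,"claw":1},{"x":0,"y":0,"z":-0.1,"ax":0,"ay":0,"az":0,"claw":1}]'
python3 -c "
from h import *
go(P['Btall'],.165,np.radians(-24))"
```

```text
time: 1.87
ee_pos: [0.4581, -0.2055, 0.0619]
eef_rot: [0.977, -0.212, -0.002, -0.0]
ft_force: [-1.3, 0.3, 0.3]
width: 0.0871
time: 2.28
ee_pos: [0.4608, -0.2055, 0.0644]
eef_rot: [0.977, -0.211, 0.001, 0.0]
ft_force: [0.9, -0.7, 1.0]
width: 0.0618
time: 2.7
ee_pos: [0.4608, -0.2055, 0.0644]
eef_rot: [0.977, -0.211, 0.001, 0.0]
ft_force: [-0.4, -0.8, 6.2]
width: 0.061
time: 3.12
ee_pos: [0.4626, -0.2057, 0.1687]
eef_rot: [0.977, -0.211, 0.003, 0.001]
ft_force: [0.4, -0.4, -2.5]
width: 0.0613
shift [ 0.0847 -0.0611  0.0043] turn/2 [ 0.0002 -0.0035 -0.0034] width 0.0613 t 3.1167 j [ 0.84  0.14 -0.55  1.82  0.08  1.19 -0.16]
```

```bash
python3 -m crank '[{"x":0.025,"y":-0.02,"z":0,"ax":0,"ay":0,"az":0,"claw":1},{"x":0.05,"y":-0.04,"z":0,"ax":0,"ay":0,"az":0,"claw":1},{"x":0.075,"y":-0.05,"z":0,"ax":0,"ay":0,"az":0,"claw":1},{"x":0.085,"y":-0.057,"z":0,"ax":0,"ay":0,"az":0,"claw":1},{"x":0.085,"y":-0.057,"z":0,"ax":0,"ay":0,"az":0,"claw":1}]'
python3 - <<'E'
from h import *
go((.563,-.189),.165,np.radians(-24))
T=r.read_state()['ee_pos'];f=T[:2]+[.0018,.004]
for n in('scene','top'):
    c=camera(n);im=cv2.resize(c['color'],None,fx=3,fy=3)
    k=lambda z,d,col,xy:cv2.polylines(im,[np.int32(3*circ(c,xy,z,d)+1)],True,col,1)
    k(T[2]-.0644,.062,(0,255,255),f);k(T[2]+.0256,.062,(0,255,255),f);k(.02,.094,(255,255,0),P['Btall'])
    u=np.int32(3*proj(c,[*f,.12])[0]);o=im[max(u[1]-200,0):u[1]+300,max(u[0]-200,0):u[0]+200];cv2.imwrite(f'pics/a_{n}.png',o)
a=cv2.imread('pics/a_scene.png');b=cv2.imread('pics/a_top.png');cv2.imwrite('pics/a.png',np.hstack([a,b]))
E
```

```text
time: 3.53
ee_pos: [0.5628, -0.1867, 0.1622]
eef_rot: [0.978, -0.21, -0.0, -0.001]
ft_force: [-0.5, 0.3, -2.0]
width: 0.0611
shift [ 0.0011  0.002  -0.0028] turn/2 [-0.0009  0.0007 -0.0025] width 0.0611 t 3.5333 j [ 0.7   0.36 -0.56  1.6   0.2   1.24 -0.32]
```

View pics/a.png

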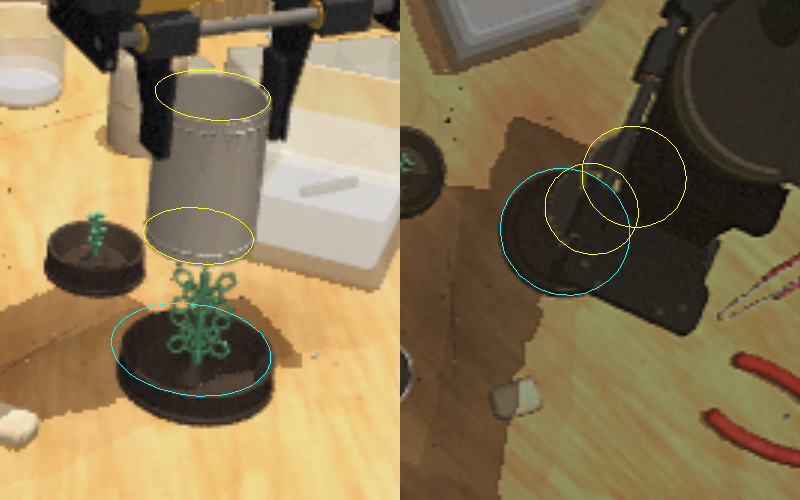

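The held flask is just above the tall tree. The projected circles and the real edges differ by about the same amount for flask (~3 px at 3x) and base (~3.5 px), so they line up within about 1 mm and I can lower it.

```bash
python3 -m crank '[{"x":0.001,"y":0.002,"z":0,"ax":0,"ay":0,"az":0,"claw":1},{"x":0.001,"y":0.002,"z":0.015,"ax":0,"ay":0,"az":0,"claw":1},{"x":0.001,"y":0.002,"z":0.03,"ax":0,"ay":0,"az":0,"claw":1},{"x":0.001,"y":0.002,"z":0.045,"ax":0,"ay":0,"az":0,"claw":1},{"x":0.001,"y":0.002,"z":0.06,"ax":0,"ay":0,"az":0,"claw":1}]'
python3 -m crank '[{"x":0,"y":0,"z":0,"ax":0,"ay":0,"az":0,"claw":1},{"x":0,"y":0,"z":0,"ax":0,"ay":0,"az":0,"claw":1},{"x":0,"y":0,"z":0,"ax":0,"ay":0,"az":0,"claw":1},{"x":0,"y":0,"z":0,"ax":0,"ay":0,"az":0,"claw":1},{"x":0,"y":0,"z":0,"ax":0,"ay":0,"az":0,"claw":1}]'
python3 -c "
from h import *
go((.563,-.189),.0704,np.radians(-24))"
```

```text
time: 4.05
ee_pos: [0.5601, -0.1915, 0.1031]
eef_rot: [0.977, -0.212, 0.0, 0.001]
ft_force: [0.0, -0.4, -2.5]
width: 0.0615
time: 4.47
ee_pos: [0.5617, -0.1908, 0.1046]
eef_rot: [0.977, -0.212, 0.001, 0.0]
ft_force: [0.3, 0.3, -2.6]
width: 0.0614
shift [ 0.0004 -0.0022  0.0342] turn/2 [ 0.     -0.0008 -0.0037] width 0.0614 t 4.4667 j [ 0.69  0.41 -0.55  1.67  0.23  1.13 -0.34]
```

```bash
python3 -m crank '[{"x":0,"y":-0.002,"z":0.007,"ax":0,"ay":0,"az":0,"claw":1},{"x":0,"y":-0.002,"z":0.014,"ax":0,"ay":0,"az":0,"claw":1},{"x":0,"y":-0.002,"z":0.021,"ax":0,"ay":0,"az":0,"claw":1},{"x":0,"y":-0.002,"z":0.028,"ax":0,"ay":0,"az":0,"claw":1},{"x":0,"y":-0.002,"z":0.028,"ax":0,"ay":0,"az":0,"claw":1}]'
python3 -m crank '[{"x":0,"y":0,"z":0.002,"ax":0,"ay":0,"az":0,"claw":1},{"x":0,"y":0,"z":0.004,"ax":0,"ay":0,"az":0,"claw":1},{"x":0,"y":0,"z":0.006,"ax":0,"ay":0,"az":0,"claw":1},{"x":0,"y":0,"z":0.006,"ax":0,"ay":0,"az":0,"claw":1},{"x":0,"y":0,"z":0.006,"ax":0,"ay":0,"az":0,"claw":1}]'
python3 -c "
from h import *
go((.563,-.189),.0704,np.radians(-24))"
```

```text
time: 4.88
ee_pos: [0.5612, -0.1885, 0.0736]
eef_rot: [0.977, -0.211, -0.001, -0.0]
ft_force: [-0.6, 0.2, -3.0]
width: 0.0611
time: 5.3
ee_pos: [0.5624, -0.189, 0.0703]
eef_rot: [0.977, -0.211, 0.0, 0.0]
ft_force: [-1.4, -0.2, 3.4]
width: 0.0615
shift [ 0.0006 -0.0003 -0.0001] turn/2 [ 0.0002 -0.0005 -0.0037] width 0.0615 t 5.3 j [ 0.68  0.45 -0.54  1.69  0.26  1.07 -0.36]
```

Contact came at the expected height, so the flask is seated. Releasing and rising.

```bash
python3 -m crank '[{"x":0,"y":0,"z":0,"ax":0,"ay":0,"az":0,"claw":-0.45},{"x":0,"y":0,"z":0,"ax":0,"ay":0,"az":0,"claw":-0.6},{"x":0,"y":0,"z":0,"ax":0,"ay":0,"az":0,"claw":-0.8},{"x":0,"y":0,"z":0,"ax":0,"ay":0,"az":0,"claw":-1},{"x":0,"y":0,"z":0,"ax":0,"ay":0,"az":0,"claw":-1}]'
python3 -m crank '[{"x":0,"y":0,"z":0,"ax":0,"ay":0,"az":0,"claw":-1},{"x":0,"y":0,"z":-0.02,"ax":0,"ay":0,"az":0,"claw":-1},{"x":0,"y":0,"z":-0.05,"ax":0,"ay":0,"az":0,"claw":-1},{"x":0,"y":0,"z":-0.085,"ax":0,"ay":0,"az":0,"claw":-1},{"x":0,"y":0,"z":-0.1,"ax":0,"ay":0,"az":0,"claw":-1}]'
python3 -c "
from h import *
go(P['Fmid'],.13,np.radians(-5))"
```

```text
time: 5.72
ee_pos: [0.562, -0.1886, 0.0695]
eef_rot: [0.977, -0.211, -0.0, -0.0]
ft_force: [-1.3, 0.2, 0.5]
width: 0.0815
time: 6.13
ee_pos: [0.5636, -0.1888, 0.1739]
eef_rot: [0.977, -0.211, 0.002, 0.0]
ft_force: [0.5, 0.8, 0.2]
width: 0.0867
shift [-0.1595 -0.0899  0.0432] turn/2 [ 1.000e-04 -2.300e-03 -1.692e-01] width 0.0867 t 6.1333 j [ 0.7   0.35 -0.56  1.59  0.19  1.25 -0.32]
```

```bash
python3 -m crank '[{"x":-0.16,"y":-0.09,"z":0,"ax":0,"ay":0,"az":-0.17,"claw":-1},{"x":-0.16,"y":-0.09,"z":0,"ax":0,"ay":0,"az":-0.17,"claw":-1},{"x":-0.16,"y":-0.09,"z":0.01,"ax":0,"ay":0,"az":-0.17,"claw":-1},{"x":-0.16,"y":-0.09,"z":0.03,"ax":0,"ay":0,"az":-0.17,"claw":-1},{"x":-0.16,"y":-0.09,"z":0.043,"ax":0,"ay":0,"az":-0.17,"claw":-1}]'
python3 -m crank '[{"x":0,"y":0,"z":0,"ax":0,"ay":0,"az":0,"claw":-1},{"x":0,"y":0,"z":0,"ax":0,"ay":0,"az":0,"claw":-1},{"x":0,"y":0,"z":0,"ax":0,"ay":0,"az":0,"claw":-1},{"x":0,"y":0,"z":0,"ax":0,"ay":0,"az":0,"claw":-1},{"x":0,"y":0,"z":0,"ax":0,"ay":0,"az":0,"claw":-1}]'
python3 -c "
from h import *
go(P['Fmid'],.046,np.radians(-5))"
```

```text
time: 6.55
ee_pos: [0.4524, -0.0375, 0.1273]
eef_rot: [0.999, -0.041, 0.001, 0.001]
ft_force: [1.1, -0.1, -0.4]
width: 0.0866
time: 6.97
ee_pos: [0.4545, -0.0414, 0.1271]
eef_rot: [0.999, -0.044, 0.001, -0.0]
ft_force: [0.2, -0.4, 0.3]
width: 0.0872
shift [ 0.001  -0.0003  0.0811] turn/2 [-0.0002 -0.0006 -0.0001] width 0.0872 t 6.9667 j [ 0.69  0.09 -0.72  1.98  0.07  1.09 -0.15]
```

```bash
python3 -m crank '[{"x":0.001,"y":0,"z":0.02,"ax":0,"ay":0,"az":0,"claw":-1},{"x":0.001,"y":0,"z":0.04,"ax":0,"ay":0,"az":0,"claw":-1},{"x":0.001,"y":0,"z":0.06,"ax":0,"ay":0,"az":0,"claw":-1},{"x":0.001,"y":0,"z":0.081,"ax":0,"ay":0,"az":0,"claw":-1},{"x":0.001,"y":0,"z":0.081,"ax":0,"ay":0,"az":0,"claw":-1}]'
python3 -m crank '[{"x":0,"y":0,"z":0,"ax":0,"ay":0,"az":0,"claw":-0.7},{"x":0,"y":0,"z":0,"ax":0,"ay":0,"az":0,"claw":-0.4},{"x":0,"y":0,"z":0,"ax":0,"ay":0,"az":0,"claw":-0.2},{"x":0,"y":0,"z":0,"ax":0,"ay":0,"az":0,"claw":0},{"x":0,"y":0,"z":0,"ax":0,"ay":0,"az":0,"claw":0.2}]' 25
python3 -m crank '[{"x":0,"y":0,"z":0,"ax":0,"ay":0,"az":0,"claw":1},{"x":0,"y":0,"z":0,"ax":0,"ay":0,"az":0,"claw":1},{"x":0,"y":0,"z":0,"ax":0,"ay":0,"az":0,"claw":1},{"x":0,"y":0,"z":0,"ax":0,"ay":0,"az":0,"claw":1},{"x":0,"y":0,"z":0,"ax":0,"ay":0,"az":0,"claw":1}]' 25
python3 -m crank '[{"x":0,"y":0,"z":-0.02,"ax":0,"ay":0,"az":0,"claw":1},{"x":0,"y":0,"z":-0.04,"ax":0,"ay":0,"az":0,"claw":1},{"x":0,"y":0,"z":-0.07,"ax":0,"ay":0,"az":0,"claw":1},{"x":0,"y":0,"z":-0.1,"ax":0,"ay":0,"az":0,"claw":1},{"x":0,"y":0,"z":-0.1,"ax":0,"ay":0,"az":0,"claw":1}]'
python3 -c "
from h import *
go(P['Bmid'],.146,np.radians(-5))"
```

```text
time: 7.38
ee_pos: [0.4527, -0.041, 0.0426]
eef_rot: [0.999, -0.043, -0.002, -0.001]
ft_force: [-1.2, -0.2, -0.5]
width: 0.0867
time: 7.8
ee_pos: [0.4551, -0.0409, 0.0464]
eef_rot: [0.999, -0.043, 0.001, 0.0]
ft_force: [0.8, 0.6, -0.4]
width: 0.0613
time: 8.22
ee_pos: [0.4549, -0.0408, 0.0459]
eef_rot: [0.999, -0.043, 0.0, 0.0]
ft_force: [1.2, -0.9, 3.9]
width: 0.0485
time: 8.63
ee_pos: [0.4569, -0.0406, 0.1502]
eef_rot: [0.999, -0.043, 0.003, 0.001]
ft_force: [1.3, 0.2, -1.3]
width: 0.0482
shift [ 0.1551 -0.193   0.005 ] turn/2 [ 0.0005 -0.0031  0.0008] width 0.0482 t 8.6333 j [ 0.71  0.07 -0.73  1.95  0.05  1.14 -0.13]
```

```bash
python3 -m crank '[{"x":0.03,"y":-0.03,"z":0,"ax":0,"ay":0,"az":0,"claw":1},{"x":0.055,"y":-0.065,"z":0,"ax":0,"ay":0,"az":0,"claw":1},{"x":0.08,"y":-0.095,"z":0,"ax":0,"ay":0,"az":0,"claw":1},{"x":0.105,"y":-0.125,"z":0,"ax":0,"ay":0,"az":0,"claw":1},{"x":0.13,"y":-0.155,"z":0,"ax":0,"ay":0,"az":0,"claw":1}]'
python3 -m crank '[{"x":0.015,"y":-0.025,"z":0,"ax":0,"ay":0,"az":0,"claw":1},{"x":0.025,"y":-0.038,"z":0,"ax":0,"ay":0,"az":0,"claw":1},{"x":0.025,"y":-0.038,"z":0,"ax":0,"ay":0,"az":0,"claw":1},{"x":0.025,"y":-0.038,"z":0,"ax":0,"ay":0,"az":0,"claw":1},{"x":0.025,"y":-0.038,"z":0,"ax":0,"ay":0,"az":0,"claw":1}]'
python3 - <<'E'
from h import *
go(P['Bmid'],.052,np.radians(-5))
T=r.read_state()['ee_pos'];f=T[:2]
c=camera('scene');im=cv2.resize(c['color'],None,fx=3,fy=3)
k=lambda z,d,col,xy:cv2.polylines(im,[np.int32(3*circ(c,xy,z,d)+1)],True,col,1)
k(T[2]-.0459,.049,(0,255,255),f);k(T[2]+.0291,.049,(0,255,255),f);k(.02,.081,(255,255,0),P['Bmid']);k(.096,.062,(255,0,255),P['Btall'])
cv2.imwrite('pics/b.png',im[350:900,650:1350])
E
```

```text
time: 9.05
ee_pos: [0.598, 0.1037, 0.1442]
eef_rot: [0.999, -0.043, -0.001, 0.0]
ft_force: [0.9, 0.2, -1.4]
width: 0.0485
time: 9.47
ee_pos: [0.6249, 0.1374, 0.1446]
eef_rot: [0.999, -0.043, -0.001, 0.0]
ft_force: [-0.8, 0.5, -2.0]
width: 0.0478
shift [ 0.0031 -0.0014  0.0926] turn/2 [0.0005 0.0007 0.0004] width 0.0478 t 9.4667 j [ 0.26  0.52 -0.75  1.48  0.36  1.28 -0.62]
```

View pics/b.png

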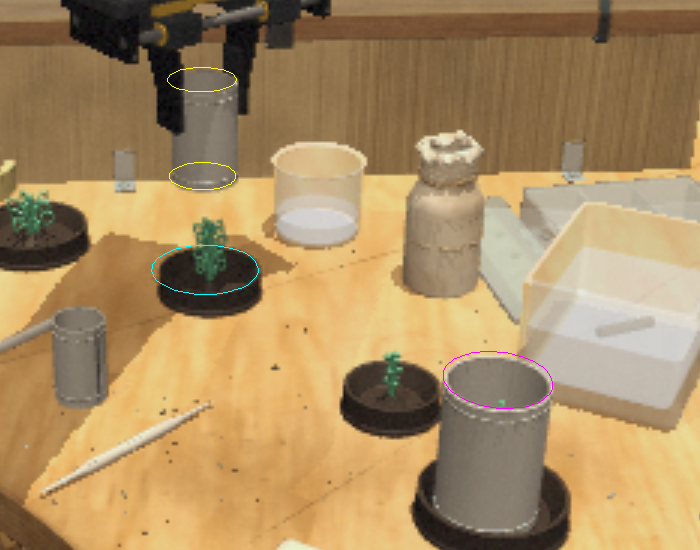

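The tall flask stands upright in its base. The middle flask is over its tree at about (205,250), so I'll nudge it 3 mm and lower it.

```bash
python3 -m crank '[{"x":0.003,"y":-0.001,"z":0,"ax":0,"ay":0,"az":0,"claw":1},{"x":0.003,"y":-0.001,"z":0.015,"ax":0,"ay":0,"az":0,"claw":1},{"x":0.003,"y":-0.001,"z":0.03,"ax":0,"ay":0,"az":0,"claw":1},{"x":0.003,"y":-0.001,"z":0.045,"ax":0,"ay":0,"az":0,"claw":1},{"x":0.003,"y":-0.001,"z":0.06,"ax":0,"ay":0,"az":0,"claw":1}]'
python3 -m crank '[{"x":0,"y":0,"z":0,"ax":0,"ay":0,"az":0,"claw":1},{"x":0,"y":0,"z":0,"ax":0,"ay":0,"az":0,"claw":1},{"x":0,"y":0,"z":0,"ax":0,"ay":0,"az":0,"claw":1},{"x":0,"y":0,"z":0,"ax":0,"ay":0,"az":0,"claw":1},{"x":0,"y":0,"z":0,"ax":0,"ay":0,"az":0,"claw":1}]'
python3 -c "
from h import *
go(P['Bmid'],.052,np.radians(-5))"
```

```text
time: 9.93
ee_pos: [0.6288, 0.1379, 0.0851]
eef_rot: [0.999, -0.044, 0.0, 0.0]
ft_force: [0.7, -0.1, -1.9]
width: 0.0484
time: 10.35
ee_pos: [0.6292, 0.1392, 0.0866]
eef_rot: [0.999, -0.043, 0.001, -0.0]
ft_force: [0.4, 0.2, -1.6]
width: 0.0482
shift [-0.0011  0.0008  0.0346] turn/2 [-0.0002 -0.0008  0.0006] width 0.0482 t 10.35 j [ 0.24  0.58 -0.73  1.53  0.41  1.18 -0.64]
```

```bash
python3 -m crank '[{"x":-0.001,"y":0.001,"z":0.007,"ax":0,"ay":0,"az":0,"claw":1},{"x":-0.001,"y":0.001,"z":0.014,"ax":0,"ay":0,"az":0,"claw":1},{"x":-0.001,"y":0.001,"z":0.021,"ax":0,"ay":0,"az":0,"claw":1},{"x":-0.001,"y":0.001,"z":0.029,"ax":0,"ay":0,"az":0,"claw":1},{"x":-0.001,"y":0.001,"z":0.029,"ax":0,"ay":0,"az":0,"claw":1}]'
python3 -m crank '[{"x":0,"y":0,"z":0.002,"ax":0,"ay":0,"az":0,"claw":1},{"x":0,"y":0,"z":0.004,"ax":0,"ay":0,"az":0,"claw":1},{"x":0,"y":0,"z":0.006,"ax":0,"ay":0,"az":0,"claw":1},{"x":0,"y":0,"z":0.006,"ax":0,"ay":0,"az":0,"claw":1},{"x":0,"y":0,"z":0.006,"ax":0,"ay":0,"az":0,"claw":1}]'
python3 -c "
from h import *
go(P['Bmid'],.052,np.radians(-5))"
```

```text
time: 10.77
ee_pos: [0.6268, 0.1378, 0.0544]
eef_rot: [0.999, -0.043, -0.001, 0.0]
ft_force: [-0.6, 0.5, -1.8]
width: 0.0485
time: 11.18
ee_pos: [0.6282, 0.1382, 0.0516]
eef_rot: [0.999, -0.043, 0.001, -0.0]
ft_force: [-0.4, -0.1, 4.8]
width: 0.0484
shift [-0.0002 -0.0002 -0.0004] turn/2 [-0.0001 -0.0008  0.0006] width 0.0484 t 11.1833 j [ 0.23  0.62 -0.71  1.56  0.43  1.12 -0.66]
```

```bash
python3 -m crank '[{"x":0,"y":0,"z":0,"ax":0,"ay":0,"az":0,"claw":-0.15},{"x":0,"y":0,"z":0,"ax":0,"ay":0,"az":0,"claw":-0.3},{"x":0,"y":0,"z":0,"ax":0,"ay":0,"az":0,"claw":-0.6},{"x":0,"y":0,"z":0,"ax":0,"ay":0,"az":0,"claw":-1},{"x":0,"y":0,"z":0,"ax":0,"ay":0,"az":0,"claw":-1}]'
python3 -m crank '[{"x":0,"y":0,"z":0,"ax":0,"ay":0,"az":0,"claw":-1},{"x":0,"y":0,"z":-0.02,"ax":0,"ay":0,"az":0,"claw":-1},{"x":0,"y":0,"z":-0.05,"ax":0,"ay":0,"az":0,"claw":-1},{"x":0,"y":0,"z":-0.085,"ax":0,"ay":0,"az":0,"claw":-1},{"x":0,"y":0,"z":-0.1,"ax":0,"ay":0,"az":0,"claw":-1}]'
python3 -c "
from h import *
go(P['Fnar'],.1,np.radians(5))"
```

```text
time: 11.6
ee_pos: [0.6275, 0.1381, 0.0504]
eef_rot: [0.999, -0.043, -0.0, 0.0]
ft_force: [-0.5, -0.9, -0.1]
width: 0.0689
time: 12.02
ee_pos: [0.6288, 0.139, 0.155]
eef_rot: [0.999, -0.043, 0.002, -0.001]
ft_force: [-0.1, -0.3, 0.5]
width: 0.0861
shift [-0.1585  0.0647  0.0542] turn/2 [-0.0006 -0.0022 -0.0865] width 0.0861 t 12.0167 j [ 0.26  0.52 -0.75  1.47  0.36  1.29 -0.61]
```

```bash
python3 -m crank '[{"x":-0.158,"y":0.065,"z":0,"ax":0,"ay":0,"az":-0.086,"claw":-1},{"x":-0.158,"y":0.065,"z":0,"ax":0,"ay":0,"az":-0.086,"claw":-1},{"x":-0.158,"y":0.065,"z":0.01,"ax":0,"ay":0,"az":-0.086,"claw":-1},{"x":-0.158,"y":0.065,"z":0.03,"ax":0,"ay":0,"az":-0.086,"claw":-1},{"x":-0.158,"y":0.065,"z":0.05,"ax":0,"ay":0,"az":-0.086,"claw":-1}]'
python3 -m crank '[{"x":0,"y":0,"z":0,"ax":0,"ay":0,"az":0,"claw":-1},{"x":0,"y":0,"z":0,"ax":0,"ay":0,"az":0,"claw":-1},{"x":0,"y":0,"z":0,"ax":0,"ay":0,"az":0,"claw":-1},{"x":0,"y":0,"z":0,"ax":0,"ay":0,"az":0,"claw":-1},{"x":0,"y":0,"z":0,"ax":0,"ay":0,"az":0,"claw":-1}]'
python3 -c "
from h import *
go(P['Fnar'],.030,np.radians(5))"
```

```text
time: 12.43
ee_pos: [0.4614, 0.0851, 0.1008]
eef_rot: [0.999, 0.043, 0.001, 0.002]
ft_force: [1.3, -0.1, -0.2]
width: 0.0867
time: 12.85
ee_pos: [0.466, 0.0878, 0.1015]
eef_rot: [0.999, 0.043, 0.001, -0.001]
ft_force: [0.0, -1.1, 0.3]
width: 0.0872
shift [-0.0005 -0.0002  0.0715] turn/2 [-0.0006 -0.0008 -0.0004] width 0.0872 t 12.85 j [ 0.53  0.21 -0.88  1.96  0.18  1.06 -0.34]
```

```bash
python3 -m crank '[{"x":0,"y":0,"z":0.02,"ax":0,"ay":0,"az":0,"claw":-1},{"x":0,"y":0,"z":0.04,"ax":0,"ay":0,"az":0,"claw":-1},{"x":0,"y":0,"z":0.06,"ax":0,"ay":0,"az":0,"claw":-0.7},{"x":0,"y":0,"z":0.071,"ax":0,"ay":0,"az":0,"claw":-0.4},{"x":0,"y":0,"z":0.071,"ax":0,"ay":0,"az":0,"claw":-0.2}]' 20
python3 -m crank '[{"x":0,"y":0,"z":0,"ax":0,"ay":0,"az":0,"claw":0},{"x":0,"y":0,"z":0,"ax":0,"ay":0,"az":0,"claw":0.1},{"x":0,"y":0,"z":0,"ax":0,"ay":0,"az":0,"claw":0.2},{"x":0,"y":0,"z":0,"ax":0,"ay":0,"az":0,"claw":0.3},{"x":0,"y":0,"z":0,"ax":0,"ay":0,"az":0,"claw":0.4}]' 20
python3 -m crank '[{"x":0,"y":0,"z":0,"ax":0,"ay":0,"az":0,"claw":1},{"x":0,"y":0,"z":0,"ax":0,"ay":0,"az":0,"claw":1},{"x":0,"y":0,"z":0,"ax":0,"ay":0,"az":0,"claw":1},{"x":0,"y":0,"z":0,"ax":0,"ay":0,"az":0,"claw":1},{"x":0,"y":0,"z":0,"ax":0,"ay":0,"az":0,"claw":1}]' 20
python3 -m crank '[{"x":0,"y":0,"z":-0.02,"ax":0,"ay":0,"az":0,"claw":1},{"x":0,"y":0,"z":-0.04,"ax":0,"ay":0,"az":0,"claw":1},{"x":0,"y":0,"z":-0.07,"ax":0,"ay":0,"az":0,"claw":1},{"x":0,"y":0,"z":-0.1,"ax":0,"ay":0,"az":0,"claw":1},{"x":0,"y":0,"z":-0.11,"ax":0,"ay":0,"az":0,"claw":1}]'
python3 -c "
from h import *
go(P['Bnar'],.135,np.radians(15))"
```

```text
time: 13.27
ee_pos: [0.4636, 0.0872, 0.0279]
eef_rot: [0.999, 0.043, -0.002, -0.0]
ft_force: [-0.6, 1.0, -0.4]
width: 0.0741
time: 13.68
ee_pos: [0.4651, 0.0869, 0.0302]
eef_rot: [0.999, 0.043, 0.001, 0.0]
ft_force: [1.0, 0.3, 0.2]
width: 0.0414
time: 14.1
ee_pos: [0.465, 0.0869, 0.03]
eef_rot: [0.999, 0.043, 0.0, 0.0]
ft_force: [-0.4, 0.4, 6.0]
width: 0.0351
time: 14.52
ee_pos: [0.4658, 0.0875, 0.143]
eef_rot: [0.999, 0.043, 0.002, 0.0]
ft_force: [1.6, -0.1, -1.4]
width: 0.0353
shift [0.1272 0.1636 0.0085] turn/2 [ 0.0003 -0.0019 -0.0877] width 0.0353 t 14.5167 j [ 0.57  0.14 -0.9   1.91  0.13  1.14 -0.29]
```

```bash
python3 -m crank '[{"x":0.024,"y":0.032,"z":0,"ax":0,"ay":0,"az":-0.02,"claw":1},{"x":0.048,"y":0.062,"z":0,"ax":0,"ay":0,"az":-0.04,"claw":1},{"x":0.07,"y":0.092,"z":0,"ax":0,"ay":0,"az":-0.06,"claw":1},{"x":0.09,"y":0.12,"z":0,"ax":0,"ay":0,"az":-0.088,"claw":1},{"x":0.11,"y":0.145,"z":0,"ax":0,"ay":0,"az":-0.088,"claw":1}]'
python3 -m crank '[{"x":0,"y":0,"z":0,"ax":0,"ay":0,"az":0,"claw":1},{"x":0,"y":0,"z":0,"ax":0,"ay":0,"az":0,"claw":1},{"x":0,"y":0,"z":0,"ax":0,"ay":0,"az":0,"claw":1},{"x":0,"y":0,"z":0,"ax":0,"ay":0,"az":0,"claw":1},{"x":0,"y":0,"z":0,"ax":0,"ay":0,"az":0,"claw":1}]'
python3 - <<'E'
from h import *
go((.6065,-.0655),.1,np.radians(15))
E
```

```text
time: 14.93
ee_pos: [0.5871, -0.0507, 0.1384]
eef_rot: [0.991, 0.132, -0.001, 0.0]
ft_force: [-0.2, 0.5, -0.7]
width: 0.0352
time: 15.35
ee_pos: [0.5861, -0.0471, 0.1396]
eef_rot: [0.991, 0.131, -0.0, 0.0]
ft_force: [-0.6, 0.1, 0.1]
width: 0.0355
shift [0.0149 0.0231 0.0396] turn/2 [0.0002 0.0001 0.0009] width 0.0355 t 15.35 j [ 0.63  0.42 -0.78  1.63  0.31  1.22  0.04]
```

```bash
python3 -m crank '[{"x":0.01,"y":0.015,"z":0,"ax":0,"ay":0,"az":0,"claw":1},{"x":0.015,"y":0.023,"z":0.01,"ax":0,"ay":0,"az":0,"claw":1},{"x":0.015,"y":0.023,"z":0.025,"ax":0,"ay":0,"az":0,"claw":1},{"x":0.015,"y":0.023,"z":0.039,"ax":0,"ay":0,"az":0,"claw":1},{"x":0.015,"y":0.023,"z":0.039,"ax":0,"ay":0,"az":0,"claw":1}]'
python3 - <<'E'
from h import *
c=camera('scene')
go((.6065,-.0655),.036,np.radians(15))
T=r.read_state()['ee_pos'];f=T[:2]+[0,.001]
im=cv2.resize(c['color'],None,fx=3,fy=3)
k=lambda z,d,col,xy:cv2.polylines(im,[np.int32(3*circ(c,xy,z,d)+1)],True,col,1)
k(T[2]-.03,.036,(0,255,255),f);k(T[2]+.03,.036,(0,255,255),f);k(.02,.068,(255,255,0),P['Bnar']);k(.081,.049,(255,0,255),P['Bmid'])
cv2.imwrite('pics/c.png',im[400:900,750:1350])
E
```

```text
time: 15.77
ee_pos: [0.6049, -0.0662, 0.0969]
eef_rot: [0.991, 0.131, -0.002, -0.001]
ft_force: [-0.5, 0.4, -1.5]
width: 0.0357
shift [ 0.0012 -0.0002  0.0625] turn/2 [-0.0007  0.0016  0.0004] width 0.0352 t 15.8167 j [ 0.61  0.51 -0.75  1.61  0.37  1.17  0.04]
```

View pics/c.png

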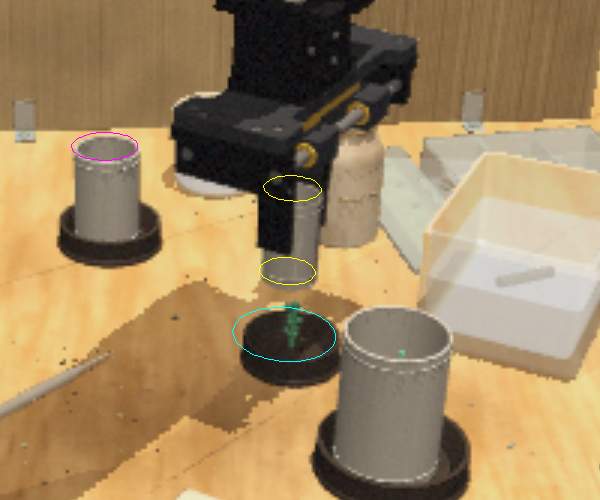

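The middle flask is seated. The narrow flask at (291,280) is over the narrow tree at (292,305), so I'll lower it.

```bash
python3 -m crank '[{"x":0.001,"y":0,"z":0.012,"ax":0,"ay":0,"az":0,"claw":1},{"x":0.001,"y":0,"z":0.024,"ax":0,"ay":0,"az":0,"claw":1},{"x":0.001,"y":0,"z":0.036,"ax":0,"ay":0,"az":0,"claw":1},{"x":0.001,"y":0,"z":0.046,"ax":0,"ay":0,"az":0,"claw":1},{"x":0.001,"y":0,"z":0.046,"ax":0,"ay":0,"az":0,"claw":1}]'
python3 -m crank '[{"x":0,"y":0,"z":0,"ax":0,"ay":0,"az":0,"claw":1},{"x":0,"y":0,"z":0,"ax":0,"ay":0,"az":0,"claw":1},{"x":0,"y":0,"z":0,"ax":0,"ay":0,"az":0,"claw":1},{"x":0,"y":0,"z":0,"ax":0,"ay":0,"az":0,"claw":1},{"x":0,"y":0,"z":0,"ax":0,"ay":0,"az":0,"claw":1}]'
python3 -c "
from h import *
go((.6065,-.0655),.036,np.radians(15))"
```

```text
time: 16.23
ee_pos: [0.6064, -0.0662, 0.0517]
eef_rot: [0.991, 0.131, -0.002, -0.0]
ft_force: [-0.9, -0.3, -1.7]
width: 0.0354
time: 16.65
ee_pos: [0.6083, -0.0662, 0.055]
eef_rot: [0.991, 0.131, 0.0, 0.0]
ft_force: [0.5, 0.5, -1.4]
width: 0.0351
shift [-0.0016 -0.0012  0.019 ] turn/2 [ 0.0002 -0.0004  0.0001] width 0.0351 t 16.65 j [ 0.59  0.56 -0.73  1.65  0.4   1.09  0.02]
```

```bash
python3 -m crank '[{"x":-0.001,"y":-0.001,"z":0.005,"ax":0,"ay":0,"az":0,"claw":1},{"x":-0.001,"y":-0.001,"z":0.01,"ax":0,"ay":0,"az":0,"claw":1},{"x":-0.001,"y":-0.001,"z":0.014,"ax":0,"ay":0,"az":0,"claw":1},{"x":-0.001,"y":-0.001,"z":0.014,"ax":0,"ay":0,"az":0,"claw":1},{"x":-0.001,"y":-0.001,"z":0.014,"ax":0,"ay":0,"az":0,"claw":1}]'
python3 -m crank '[{"x":0,"y":0,"z":0.002,"ax":0,"ay":0,"az":0,"claw":1},{"x":0,"y":0,"z":0.004,"ax":0,"ay":0,"az":0,"claw":1},{"x":0,"y":0,"z":0.006,"ax":0,"ay":0,"az":0,"claw":1},{"x":0,"y":0,"z":0.006,"ax":0,"ay":0,"az":0,"claw":1},{"x":0,"y":0,"z":0.006,"ax":0,"ay":0,"az":0,"claw":1}]'
python3 -c "
from h import *
go((.6065,-.0655),.036,np.radians(15))"
```

```text
time: 17.07
ee_pos: [0.6065, -0.0654, 0.04]
eef_rot: [0.991, 0.131, -0.0, -0.0]
ft_force: [-0.2, -0.5, -0.4]
width: 0.0351
time: 17.48
ee_pos: [0.6072, -0.0655, 0.0359]
eef_rot: [0.991, 0.131, 0.0, 0.0]
ft_force: [-4.5, 0.0, 11.8]
width: 0.0349
shift [-0.0007 -0.0002 -0.0001] turn/2 [ 0.0005 -0.0003  0.0001] width 0.0349 t 17.4833 j [ 0.58  0.58 -0.71  1.66  0.42  1.06  0.  ]
```

```bash
python3 -m crank '[{"x":-0.001,"y":0,"z":-0.001,"ax":0,"ay":0,"az":0,"claw":1},{"x":-0.001,"y":0,"z":-0.001,"ax":0,"ay":0,"az":0,"claw":0.15},{"x":-0.001,"y":0,"z":-0.001,"ax":0,"ay":0,"az":0,"claw":0},{"x":-0.001,"y":0,"z":-0.001,"ax":0,"ay":0,"az":0,"claw":-0.3},{"x":-0.001,"y":0,"z":-0.001,"ax":0,"ay":0,"az":0,"claw":-0.6}]'
python3 -m crank '[{"x":0,"y":0,"z":0,"ax":0,"ay":0,"az":0,"claw":-0.6},{"x":0,"y":0,"z":-0.02,"ax":0,"ay":0,"az":0,"claw":-0.6},{"x":0,"y":0,"z":-0.05,"ax":0,"ay":0,"az":0,"claw":-1},{"x":0,"y":0,"z":-0.085,"ax":0,"ay":0,"az":0,"claw":-1},{"x":0,"y":0,"z":-0.11,"ax":0,"ay":0,"az":0,"claw":-1}]'
python3 - <<'E'
from h import *
go(P['Fshort'],.1,np.radians(27))
E
```

```text
time: 17.9
ee_pos: [0.6056, -0.0657, 0.0353]
eef_rot: [0.991, 0.131, -0.0, -0.0]
ft_force: [-0.3, -0.8, 0.8]
width: 0.0495
time: 18.32
ee_pos: [0.6062, -0.0654, 0.1481]
eef_rot: [0.991, 0.131, 0.001, 0.0]
ft_force: [0.8, -0.4, 0.6]
width: 0.0812
shift [-0.0896 -0.3257  0.0478] turn/2 [ 0.0002 -0.0006 -0.1044] width 0.0812 t 18.3167 j [ 0.63  0.46 -0.77  1.57  0.33  1.25  0.07]
```

```bash
python3 -m crank '[{"x":-0.055,"y":-0.2,"z":0,"ax":0,"ay":0,"az":-0.06,"claw":-1},{"x":-0.055,"y":-0.2,"z":0,"ax":0,"ay":0,"az":-0.06,"claw":-1},{"x":-0.055,"y":-0.2,"z":0,"ax":0,"ay":0,"az":-0.06,"claw":-1},{"x":-0.055,"y":-0.2,"z":0,"ax":0,"ay":0,"az":-0.06,"claw":-1},{"x":-0.055,"y":-0.2,"z":0,"ax":0,"ay":0,"az":-0.06,"claw":-1}]'
python3 -c "
from h import *
go(P['Fshort'],.1,np.radians(27))"
```

```text
time: 18.73
ee_pos: [0.4995, 0.1147, 0.1455]
eef_rot: [0.982, 0.19, 0.0, 0.0]
ft_force: [0.4, 0.8, 1.2]
width: 0.0874
shift [-0.0181 -0.1271  0.0454] turn/2 [ 0.0002  0.     -0.0447] width 0.0874 t 18.7333 j [ 0.51  0.26 -0.93  1.82  0.23  1.17 -0.11]
```

```bash
python3 -m crank '[{"x":-0.018,"y":-0.127,"z":0,"ax":0,"ay":0,"az":-0.045,"claw":-1},{"x":-0.018,"y":-0.127,"z":0,"ax":0,"ay":0,"az":-0.045,"claw":-1},{"x":-0.018,"y":-0.127,"z":0.02,"ax":0,"ay":0,"az":-0.045,"claw":-1},{"x":-0.018,"y":-0.127,"z":0.045,"ax":0,"ay":0,"az":-0.045,"claw":-1},{"x":-0.018,"y":-0.127,"z":0.045,"ax":0,"ay":0,"az":-0.045,"claw":-1}]'
python3 -m crank '[{"x":0,"y":0,"z":0,"ax":0,"ay":0,"az":0,"claw":-1},{"x":0,"y":0,"z":0,"ax":0,"ay":0,"az":0,"claw":-1},{"x":0,"y":0,"z":0,"ax":0,"ay":0,"az":0,"claw":-1},{"x":0,"y":0,"z":0,"ax":0,"ay":0,"az":0,"claw":-1},{"x":0,"y":0,"z":0,"ax":0,"ay":0,"az":0,"claw":-1}]'
python3 - <<'E'
from h import *
go(P['Fshort'],.03,np.radians(27))
c=camera('top');im=cv2.resize(c['color'],None,fx=2,fy=2)
k=lambda z,d,col,xy:cv2.polylines(im,[np.int32(2*circ(c,xy,z,d)+.5)],True,col,1)
k(.066,.036,(255,0,255),P['Bnar']);k(.096,.062,(255,0,255),P['Btall']);k(.081,.049,(255,0,255),P['Bmid'])
cv2.imwrite('pics/d.png',im[260:560,280:960])
E
```

```text
time: 19.15
ee_pos: [0.4331, 0.2258, 0.0972]
eef_rot: [0.972, 0.236, -0.002, 0.0]
ft_force: [-0.6, -0.3, -1.0]
width: 0.0872
time: 19.57
ee_pos: [0.4377, 0.2238, 0.1012]
eef_rot: [0.972, 0.233, 0.001, 0.0]
ft_force: [0.3, 0.2, 0.1]
width: 0.087
shift [-0.0013 -0.003   0.0712] turn/2 [ 0.0002 -0.0006 -0.0004] width 0.087 t 19.5667 j [ 0.33  0.29 -0.99  1.91  0.28  1.08 -0.31]
```

View pics/d.png

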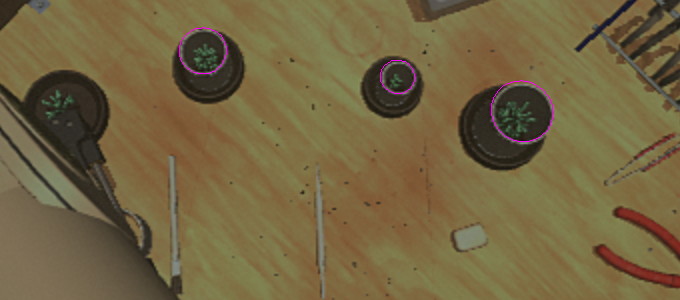

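In the top view all three placed flasks sit on their predicted circles, middle at (203,51), narrow at (398,77) and tall at (522,112). Now I'll grasp the short flask.

```bash
python3 -m crank '[{"x":-0.001,"y":-0.003,"z":0.02,"ax":0,"ay":0,"az":0,"claw":-1},{"x":-0.001,"y":-0.003,"z":0.04,"ax":0,"ay":0,"az":0,"claw":-1},{"x":-0.001,"y":-0.003,"z":0.06,"ax":0,"ay":0,"az":0,"claw":-1},{"x":-0.001,"y":-0.003,"z":0.071,"ax":0,"ay":0,"az":0,"claw":-1},{"x":-0.001,"y":-0.003,"z":0.071,"ax":0,"ay":0,"az":0,"claw":-1}]' 25
python3 -m crank '[{"x":0,"y":0,"z":0,"ax":0,"ay":0,"az":0,"claw":-0.8},{"x":0,"y":0,"z":0,"ax":0,"ay":0,"az":0,"claw":-0.6},{"x":0,"y":0,"z":0,"ax":0,"ay":0,"az":0,"claw":-0.4},{"x":0,"y":0,"z":0,"ax":0,"ay":0,"az":0,"claw":-0.2},{"x":0,"y":0,"z":0,"ax":0,"ay":0,"az":0,"claw":0}]' 25
python3 -m crank '[{"x":0,"y":0,"z":0,"ax":0,"ay":0,"az":0,"claw":1},{"x":0,"y":0,"z":0,"ax":0,"ay":0,"az":0,"claw":1},{"x":0,"y":0,"z":0,"ax":0,"ay":0,"az":0,"claw":1},{"x":0,"y":0,"z":0,"ax":0,"ay":0,"az":0,"claw":1},{"x":0,"y":0,"z":0,"ax":0,"ay":0,"az":0,"claw":1}]' 25
python3 -m crank '[{"x":0,"y":0,"z":-0.02,"ax":0,"ay":0,"az":0,"claw":1},{"x":0,"y":0,"z":-0.04,"ax":0,"ay":0,"az":0,"claw":1},{"x":0,"y":0,"z":-0.06,"ax":0,"ay":0,"az":0,"claw":1},{"x":0,"y":0,"z":-0.08,"ax":0,"ay":0,"az":0,"claw":1},{"x":0,"y":0,"z":-0.08,"ax":0,"ay":0,"az":0,"claw":1}]'
python3 -c "
from h import *
go(P['Bshort'],.105,np.radians(27))"
```

```text
time: 20.03
ee_pos: [0.4335, 0.2257, 0.0278]
eef_rot: [0.972, 0.234, -0.002, 0.0]
ft_force: [-0.0, -0.1, 0.4]
width: 0.0868
time: 20.45
ee_pos: [0.4353, 0.2268, 0.0303]
eef_rot: [0.972, 0.234, 0.001, -0.0]
ft_force: [0.1, -0.3, 2.0]
width: 0.0614
time: 20.87
ee_pos: [0.4353, 0.2268, 0.0303]
eef_rot: [0.972, 0.234, 0.001, 0.0]
ft_force: [0.4, -0.5, 7.3]
width: 0.0613
time: 21.28
ee_pos: [0.4358, 0.2275, 0.1125]
eef_rot: [0.972, 0.234, 0.002, -0.0]
ft_force: [0.8, 0.7, -1.4]
width: 0.0616
shift [0.1541 0.0041 0.0081] turn/2 [ 0.0004 -0.002   0.0004] width 0.0616 t 21.2833 j [ 0.34  0.27 -1.01  1.9   0.26  1.1  -0.3 ]
```

The wooden board behind the short base leaves little room for the 190 mm gripper body at this yaw, so I'll turn the jaws to about -25° on the way.

```bash
python3 -m crank '[{"x":0.02,"y":0.001,"z":0,"ax":0,"ay":0,"az":0.06,"claw":1},{"x":0.04,"y":0.002,"z":0,"ax":0,"ay":0,"az":0.12,"claw":1},{"x":0.055,"y":0.003,"z":0,"ax":0,"ay":0,"az":0.18,"claw":1},{"x":0.07,"y":0.004,"z":0,"ax":0,"ay":0,"az":0.24,"claw":1},{"x":0.085,"y":0.004,"z":0,"ax":0,"ay":0,"az":0.3,"claw":1}]'
python3 -c "
from h import *
go((.5757,.2945),.105,np.radians(-25))"
```

```text
time: 21.7
ee_pos: [0.5123, 0.2612, 0.108]
eef_rot: [0.998, -0.067, -0.001, 0.001]
ft_force: [0.3, 0.3, -2.3]
width: 0.0615
shift [ 0.0584 -0.0415  0.0028] turn/2 [0.0009 0.0006 0.151 ] width 0.0615 t 21.7 j [ 0.11  0.44 -0.82  1.7   0.35  1.16 -0.94]
```

```bash
python3 -m crank '[{"x":0.02,"y":-0.014,"z":0,"ax":0,"ay":0,"az":0.05,"claw":1},{"x":0.04,"y":-0.028,"z":0,"ax":0,"ay":0,"az":0.1,"claw":1},{"x":0.058,"y":-0.041,"z":0,"ax":0,"ay":0,"az":0.151,"claw":1},{"x":0.058,"y":-0.041,"z":0,"ax":0,"ay":0,"az":0.151,"claw":1},{"x":0.058,"y":-0.041,"z":0,"ax":0,"ay":0,"az":0.151,"claw":1}]'
python3 -m crank '[{"x":0,"y":0,"z":0,"ax":0,"ay":0,"az":0,"claw":1},{"x":0,"y":0,"z":0,"ax":0,"ay":0,"az":0,"claw":1},{"x":0,"y":0,"z":0,"ax":0,"ay":0,"az":0,"claw":1},{"x":0,"y":0,"z":0,"ax":0,"ay":0,"az":0,"claw":1},{"x":0,"y":0,"z":0,"ax":0,"ay":0,"az":0,"claw":1}]'
python3 - <<'E'
from h import *
c=camera('scene')
go((.5757,.2945),.0363,np.radians(-25))
T=r.read_state()['ee_pos'];f=T[:2]-[.0007,.0005]
im=cv2.resize(c['color'],None,fx=3,fy=3)
k=lambda z,d,col,xy:cv2.polylines(im,[np.int32(3*circ(c,xy,z,d)+1)],True,col,1)
k(T[2]-.0303,.062,(0,255,255),f);k(T[2]+.0297,.062,(0,255,255),f);k(.02,.094,(255,255,0),P['Bshort']);k(.066,.036,(255,0,255),P['Bnar'])
cv2.imwrite('pics/e.png',im[300:850,500:1200])
E
```

```text
time: 22.12
ee_pos: [0.5744, 0.2952, 0.1076]
eef_rot: [0.977, -0.213, -0.001, 0.001]
ft_force: [-0.0, -0.4, -3.3]
width: 0.0614
time: 22.53
ee_pos: [0.5748, 0.2946, 0.1097]
eef_rot: [0.977, -0.213, 0.0, 0.0]
ft_force: [0.5, -0.0, -2.9]
width: 0.0611
shift [ 0.0008 -0.0002  0.0734] turn/2 [ 0.     -0.0002  0.0032] width 0.0617 t 22.5833 j [-0.02  0.56 -0.72  1.5   0.38  1.22 -1.23]
```

View pics/e.png

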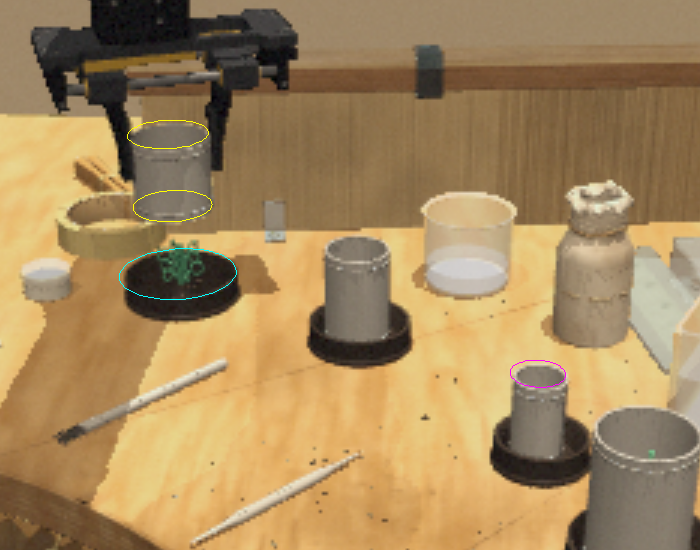

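The short flask bottom at (172,205) is roughly over its base centre at (182,275 rim), about 2 mm to the left, so I'll correct with +2 mm in x and lower.

```bash
python3 -m crank '[{"x":0.002,"y":0,"z":0.012,"ax":0,"ay":0,"az":0,"claw":1},{"x":0.002,"y":0,"z":0.024,"ax":0,"ay":0,"az":0,"claw":1},{"x":0.002,"y":0,"z":0.036,"ax":0,"ay":0,"az":0,"claw":1},{"x":0.002,"y":0,"z":0.048,"ax":0,"ay":0,"az":0,"claw":1},{"x":0.002,"y":0,"z":0.056,"ax":0,"ay":0,"az":0,"claw":1}]'
python3 -m crank '[{"x":0,"y":0,"z":0,"ax":0,"ay":0,"az":0,"claw":1},{"x":0,"y":0,"z":0,"ax":0,"ay":0,"az":0,"claw":1},{"x":0,"y":0,"z":0,"ax":0,"ay":0,"az":0,"claw":1},{"x":0,"y":0,"z":0,"ax":0,"ay":0,"az":0,"claw":1},{"x":0,"y":0,"z":0,"ax":0,"ay":0,"az":0,"claw":1}]'
python3 -c "
from h import *
go((.5765,.294),.0363,np.radians(-25))"
```

```text
time: 23.0
ee_pos: [0.5757, 0.2935, 0.0508]
eef_rot: [0.977, -0.213, -0.001, 0.001]
ft_force: [0.1, -0.2, -3.5]
width: 0.0613
time: 23.42
ee_pos: [0.5771, 0.2943, 0.0542]
eef_rot: [0.977, -0.213, 0.0, -0.0]
ft_force: [0.1, -0.1, -2.3]
width: 0.0614
shift [-0.0004  0.0005  0.0179] turn/2 [-0.0004 -0.0004  0.0032] width 0.0614 t 23.4167 j [-0.03  0.62 -0.7   1.54  0.43  1.13 -1.25]
```

```bash
python3 -m crank '[{"x":0,"y":0,"z":0.004,"ax":0,"ay":0,"az":0,"claw":1},{"x":0,"y":0,"z":0.008,"ax":0,"ay":0,"az":0,"claw":1},{"x":0,"y":0,"z":0.012,"ax":0,"ay":0,"az":0,"claw":1},{"x":0,"y":0,"z":0.013,"ax":0,"ay":0,"az":0,"claw":1},{"x":0,"y":0,"z":0.013,"ax":0,"ay":0,"az":0,"claw":1}]'
python3 -m crank '[{"x":0,"y":0,"z":0.002,"ax":0,"ay":0,"az":0,"claw":1},{"x":0,"y":0,"z":0.004,"ax":0,"ay":0,"az":0,"claw":1},{"x":0,"y":0,"z":0.005,"ax":0,"ay":0,"az":0,"claw":1},{"x":0,"y":0,"z":0.005,"ax":0,"ay":0,"az":0,"claw":1},{"x":0,"y":0,"z":0.005,"ax":0,"ay":0,"az":0,"claw":1}]'
python3 -c "
from h import *
go((.5765,.294),.0363,np.radians(-25))"
```

```text
time: 23.83
ee_pos: [0.5764, 0.2938, 0.0398]
eef_rot: [0.977, -0.213, -0.0, 0.0]
ft_force: [0.2, -0.9, -2.3]
width: 0.0613
time: 24.25
ee_pos: [0.5769, 0.2942, 0.0363]
eef_rot: [0.977, -0.213, 0.0, -0.0]
ft_force: [-2.9, -1.1, 5.1]
width: 0.0615
shift [-0.0002  0.0004  0.    ] turn/2 [-0.0001 -0.0003  0.0032] width 0.0615 t 24.25 j [-0.04  0.64 -0.69  1.56  0.44  1.1  -1.26]
```

Seated with contact at the expected height. I'll release, rise, back away and look.

```bash
python3 -m crank '[{"x":0,"y":0,"z":0,"ax":0,"ay":0,"az":0,"claw":-0.45},{"x":0,"y":0,"z":0,"ax":0,"ay":0,"az":0,"claw":-0.6},{"x":0,"y":0,"z":0,"ax":0,"ay":0,"az":0,"claw":-0.8},{"x":0,"y":0,"z":0,"ax":0,"ay":0,"az":0,"claw":-1},{"x":0,"y":0,"z":0,"ax":0,"ay":0,"az":0,"claw":-1}]'
python3 -m crank '[{"x":0,"y":0,"z":0,"ax":0,"ay":0,"az":0,"claw":-1},{"x":0,"y":0,"z":-0.02,"ax":0,"ay":0,"az":0,"claw":-1},{"x":0,"y":0,"z":-0.05,"ax":0,"ay":0,"az":0,"claw":-1},{"x":0,"y":0,"z":-0.085,"ax":0,"ay":0,"az":0,"claw":-1},{"x":0,"y":0,"z":-0.12,"ax":0,"ay":0,"az":0,"claw":-1}]'
python3 -m crank '[{"x":-0.04,"y":0,"z":-0.03,"ax":0,"ay":0,"az":0,"claw":-1},{"x":-0.07,"y":0.02,"z":-0.05,"ax":0,"ay":0,"az":0,"claw":-1},{"x":-0.1,"y":0.04,"z":-0.05,"ax":0,"ay":0,"az":0,"claw":-1},{"x":-0.13,"y":0.04,"z":-0.05,"ax":0,"ay":0,"az":0,"claw":-1},{"x":-0.15,"y":0.04,"z":-0.05,"ax":0,"ay":0,"az":0,"claw":-1}]'
python3 - <<'E'
from h import *
b=[]
for n in('scene','top'):
    c=camera(n);im=cv2.resize(c['color'],None,fx=2,fy=2)
    for kk,h,d in(('Bshort',.066,.062),('Bmid',.081,.049),('Bnar',.066,.036),('Btall',.096,.062)):
        cv2.polylines(im,[np.int32(2*circ(c,P[kk],h,d)+.5)],True,(255,0,255),1)
    b.append(im[280:280+400,320:920] if n=='scene' else im[230:430,280:880])
cv2.imwrite('pics/f.png',np.vstack(b))
E
```

```text
time: 24.67
ee_pos: [0.5768, 0.2941, 0.0355]
eef_rot: [0.977, -0.213, 0.0, -0.0]
ft_force: [-0.1, 0.8, 0.6]
width: 0.0818
time: 25.08
ee_pos: [0.5762, 0.2939, 0.1565]
eef_rot: [0.977, -0.213, -0.0, 0.0]
ft_force: [1.3, 0.3, 0.2]
width: 0.0872
time: 25.5
ee_pos: [0.4211, 0.321, 0.2062]
eef_rot: [0.977, -0.213, 0.001, 0.0]
ft_force: [-0.0, 1.0, -0.1]
width: 0.0868
```

View pics/f.png

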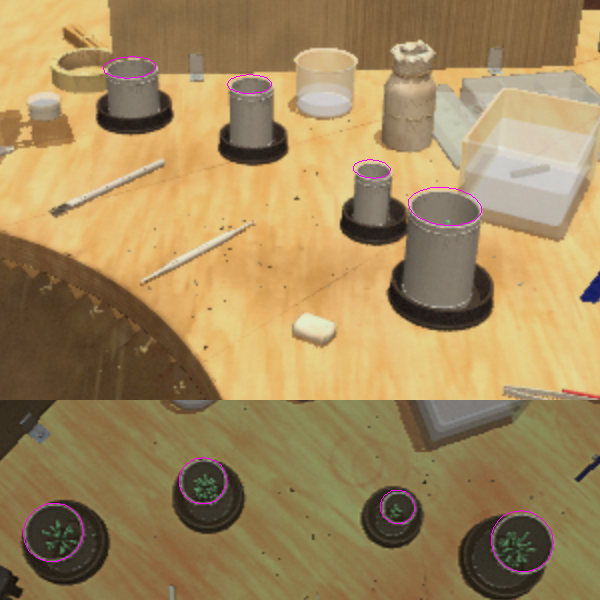

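All four flasks stand upright inside their rims. In the top view they match the predicted rims at (54,531), (204,481), (398,507) and (522,541), and the arm is clear.

```bash
python3 -c "
from bench import close_job;print(close_job())"
```

```text
the job is handed in; nothing more can be done
None
```

All four flasks are standing over their own wax trees, with the tall wide flask on the taller wide tree, and the job is handed in. It took about 26 s of the 96 s allowed; the hand-in gave no verdict.

- **Seating:** each flask touched down within 0.5 mm of the height expected for the base floor. I felt contact forces of about 3–12 N before opening the fingers.
- **Narrow flask:** it showed the highest contact force, about 12 N upward with 4.5 N sideways, probably brushing the rim taper. I eased off 1 mm before releasing, and the final pictures show it upright and centred.
- **Final pictures:** in the top view, all four flask tops lie on the circles predicted for flasks centred on their bases and seated on the floor. In the scene view the predicted circles were mostly 1–2 px to the left of the real edges, for bases and flasks alike. That is about the stated 2 mm calibration error.
- **Not measured:** tilt and tree contact forces were judged only from the pictures and the wrist force. After release the arm was clear of everything and the wrist force was about zero.

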